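# Snap both clips of a lunchbox shut

## Task

Both end clips of the orange lunchbox are standing open. With the fingers, push each one outward and down past its centre until it snaps shut flat against the end of the box. Only push: do not pinch a clip, do not lift or tip the lunchbox or shove it out of its place, and leave the eraser, cup and set square alone.

Things in the scene. Friction and masses are not known exactly. Their poses are not given: they have to be found in the camera images.
- lunchbox: Loose orange lunchbox with a white lid already on, about 0.75 kg on four rubber feet: 126 (its x) by 191 (its y) by 67 mm high. Origin at the centre of its underside, z up. Its two clips are at the middle of its two short ends, at its +y end (left) and -y end (right).
- clip_left (a joint): Dark grey clip lever at the +y end. 0 = open (start: flap sticks up and out, 60 degrees above level); grows as it turns outward and down; 1.05 = level; 2.6 = shut, hanging flat against the box end. Over-centre spring: below 1.1 it springs back open, beyond it snaps shut by itself. Needs about 0.09 N m at the start (3 to 4 N square to the flap near its edge), falling to nothing at 1.1.
- clip_left_plate: The clip's flap: a plate 50 mm wide (along the box's x), 36 mm from hinge to free edge, 3 mm thick. Origin on its hinge axis, at lunchbox frame (0, +101, 58) mm; the hinge runs along the box's x. Its face towards the lid (inward and up when open) is free and is the one to push to shut it; axes equal the lunchbox's while open and turn with the flap.
- clip_left_pad: Yellow pad 30 by 18 by 2.5 mm on the flap's other face (outward and down when open). Origin on the hinge axis, as for the plate.
- clip_left_tip (a point): Middle of that flap's free edge, 36 mm from the hinge axis; open it is 18 mm outboard of the hinge and 89 mm above the surface.
- clip_right (a joint): Dark grey clip lever at the -y end. 0 = open (start: flap sticks up and out, 60 degrees above level); grows as it turns outward and down; 1.05 = level; 2.6 = shut, hanging flat against the box end. Over-centre spring: below 1.1 it springs back open, beyond it snaps shut by itself. Needs about 0.09 N m at the start (3 to 4 N square to the flap near its edge), falling to nothing at 1.1.
- clip_right_plate: The clip's flap: a plate 50 mm wide (along the box's x), 36 mm from hinge to free edge, 3 mm thick. Origin on its hinge axis, at lunchbox frame (0, -101, 58) mm; the hinge runs along the box's x. Its face towards the lid (inward and up when open) is free and is the one to push to shut it; axes equal the lunchbox's while open and turn with the flap.
- clip_right_pad: Yellow pad 30 by 18 by 2.5 mm on the flap's other face (outward and down when open). Origin on the hinge axis, as for the plate.
- clip_right_tip (a point): Middle of that flap's free edge, 36 mm from the hinge axis; open it is 18 mm outboard of the hinge and 89 mm above the surface.
- eraser: Loose red eraser, 55 by 24 by 14 mm, lying on the sheet before the lunchbox (robot's side). Origin at the centre of its underside. Bystander.
- cup: Loose green ceramic cup, 78 mm across, 88 mm high, upright. Origin at the centre of its underside. Bystander.
- set_square: Loose wooden set square, about 105 by 170 mm and 8 mm thick, lying flat beyond the lunchbox. Origin within the triangle on its underside. Bystander.
- pen_bin: Fixed grey pen holder with its clear bin of pens tilted out, about 130 by 160 by 120 mm, pens up to 160 mm high. Origin on the surface at the middle of its front edge; the bin leans out to its -x. Bystander.
There are look-alikes about, which are no part of the job. Of the things that look like the lunchbox, the larger one is meant.

How it is judged:
By the outcome, as a careful person would: the job done as asked, in the order asked, and still so for the second after the job is handed in, with the robot touching nothing.
It also fails if it takes over 38 s, if anything falls off the work surface, if the arm or the gripper's body presses on something with over 40 N, if the wrist force passes 120 N, or if a joint passes its speed limit or range.

## Robot

A 7-joint arm with a two-finger parallel gripper is mounted at the origin on the work surface. World frame = base frame: x ahead of the robot, y to its left, z up, the work surface at z = 0. Lengths are in m, angles in rad, forces in N, time in s.
With the tool pointing down it reaches from about 0.4 to 0.925 m from the base axis. Payload 5.6 kg.
Tool frame: the origin (TCP) lies on the centre line of the jaws, within the pads' length; the fingertips stand 19 mm ahead of it and the grasp point (between the pads) is the TCP; z points along the fingers, y is the line along which they close (so a half turn about z gives the same grasp; the last joint's range is limited). The gripper opens to 85 mm and grips with 20 to 120 N. Pads are 22 mm wide; open, the fingers measure 114 mm over their backs; the gripper's body (76 mm by 85 mm) begins 54 mm behind the grasp point. The pads swing forward as they close: fully open they stand 13 mm farther back than shut.
Start: joints at [1.265, 0.468, -0.012, 1.603, 0.006, 1.071, -0.056], TCP at [0.169, -0.628, 0.25] pointing down, gripper open.
Joint ranges: [-2.53, 2.53], [-0.31, 2.02], [-1.57, 1.55], [0.28, 2.44], [-1.29, 4.43], [0.15, 1.84], [-2.92, 2.92]. Speed limits (rad/s): [2.57, 2.57, 3.14, 3.14, 3.14, 3.14, 3.14].

## Interface

Orientations are given as a unit quaternion [x, y, z, w].
In Python, from cell import telemetry, grab_frame, calibration, workorder gives the robot as it stands. The module is installed in compiled form; this text tells all that it offers.
- The arm moves only by the tool carry_out, never from a script. Its argument "series" is a list that holds one entry, the list of rows, each a list of 7 numbers: the opening in per cent of the stroke, from 0 (shut) to 100 (fully open), then the shift along the tool's x, y, z in m, then the turn, a rotation vector about the tool's x, y, z in rad. A call has 1 to 8 rows; each row shifts and turns the commanded pose from where the row before left it, along the tool's axes as they then stand; what a row does not reach is not made up. A row lasts 1/10 s, in which the tool goes at most 50 mm and 8.59 degrees, less where a joint would pass 70% of its speed; a pose out of reach is approached as far as the arm can. A call with a gripper value outside its range is refused whole. The fingers move at their own pace and stop on an object; "newtons" is the grip in N (left out, the last holds). Time passes only in rows, so rows that do not move let the fingers close. It gives the time, the measured TCP pose, the force, the opening and the grip force at its end, in the units of the state.
- telemetry.state(): the state, without advancing time (a new reading comes with each control period).
- grab_frame(name): name is "scene" or "top" or "wrist"; returns (picture, depth): 480x640x3 uint8, blue, green, red; 480x640 float32, m along the optical axis (not along the pixel's ray), 0 where there is no reading.
- calibration(name): a dict with "fovy" (degrees; the focal length in pixels is half the picture's height over the tangent of half this angle, whatever the lens; pixels are square), "cx", "cy" (the principal point, pixels), "rvec" (rotation vector, rad) and "tvec" (3), from world to camera coordinates, as OpenCV has them; the wrist camera has in their place "hand_eye" (4x4, takes a point from camera to tool coordinates, whose origin is the TCP and whose axes are the flange's). Camera axes: x right, y down, z forward; pixel columns grow to the right and rows downward; lengths in m; the calibration is good to about 2 mm. A picture is of the moment at which its call begins: read the wrist's pose just before it. calibration takes no time and is no camera call.
- workorder.finish_job(): hands the job in; it is judged then, once.
The state is a dict: "clock": time; "joint_positions": joint angles; "qvel": joint speeds; "tau": joint torques, N m; "position": TCP position; "tcp_rot": TCP orientation; "force": force on the tool from outside, world axes, zero at the start; "ft_torque": the same for the moment, N m; "grip_width": opening from 0.0 (shut) to 1.0 (fully open); "grasp_force": force on a finger pad.
Only numpy, scipy, OpenCV 4.12 (cv2) and the standard library are available. Lean on these libraries where they do the work, as an engineer would, in place of code of your own. Each camera call takes 0.05 s, during which the arm holds its last target. There are 200 camera calls.

## Working session

There is one attempt and no reset: what is moved stays moved. The work goes in short steps, Python scripts to look and compute and a tool call to move; the robot and the scene stay as the last step left them, time stands still between calls to the robot, and variables do not carry over. Pictures are saved under pics/ and viewed, at most 10 in all, crops included, and the job is handed in when it is done.

Besides the shell and the picture viewer there is one more tool, called after "Emit:" by a JSON object that holds its "api" and its "payload". carry_out: Moves the arm, as the interface text tells. Its arguments: {"type":"object","properties":{"series":{"type":"array"},"newtons":{"type":"number"}},"required":["series"]}

```bash
mkdir -p pics
cat > h.py <<'E'
import numpy as np, cv2
from scipy.spatial.transform import Rotation as R
from cell import telemetry, grab_frame, calibration, workorder
def snap(n,f):
    s=telemetry.state(); p,d=grab_frame(n); cv2.imwrite('pics/%s.png'%f,p); np.savez('pics/%s.npz'%f,d=d,pos=s['position'],rot=s['tcp_rot']); return p,d
def world(n,f,u,v,dep=None):
    c=calibration(n); z=np.load('pics/%s.npz'%f); d=z['d']; fl=240/np.tan(np.radians(c['fovy'])/2)
    u=np.atleast_1d(u);v=np.atleast_1d(v)
    D=d[v.astype(int),u.astype(int)] if dep is None else dep
    P=np.stack([(u-c['cx'])/fl*D,(v-c['cy'])/fl*D,D],-1)
    if 'hand_eye' in c:
        H=np.array(c['hand_eye']); P=P@H[:3,:3].T+H[:3,3]
        return R.from_quat(z['rot']).apply(P)+z['pos']
    return R.from_rotvec(np.ravel(c['rvec'])).inv().apply(P-np.ravel(c['tvec']))
E
python3 - <<'E'
from h import *
print(telemetry.state())
snap('top','t0');snap('scene','s0')
for n in('top','scene'):print(calibration(n))
E
```

```text
{'clock': 0.0, 'joint_positions': array([ 1.26500694,  0.46838898, -0.01162042,  1.60366218,  0.00602638,
        1.07145035, -0.0563075 ]), 'qvel': array([-0.00010381,  0.00074152,  0.00115697,  0.00037325, -0.00085591,
        0.00053935,  0.00044332]), 'tau': array([ 1.31508214e-04, -5.32389843e+01,  2.15800077e-02, -2.51299846e+01,
        1.13970693e-02,  7.73990614e-03, -1.50575335e-05]), 'position': array([ 0.16864648, -0.62716132,  0.24931472]), 'tcp_rot': array([ 9.91382505e-01,  1.30995612e-01, -1.94079160e-04, -9.16951435e-04]), 'force': array([-0.44121098, -0.84012464, -0.20201278]), 'ft_torque': array([-0.0364543 , -0.00068424,  0.02793392]), 'grasp_force': 0.0, 'grip_width': 0.998453352444356}
{'fovy': 51.17617214430417, 'cx': 327.47007912391837, 'cy': 243.09465073112833, 'rvec': array([ 2.08674923, -2.12583448,  0.16398886]), 'tvec': array([0.00491652, 0.52250588, 1.00255644])}
{'fovy': 53.76884179689286, 'cx': 319.6472041435207, 'cy': 231.7035801908026, 'rvec': array([ 2.42792133,  0.87549787, -0.26433571]), 'tvec': array([-0.40337979, -0.26691752,  1.18522339])}
```

View pics/t0.png

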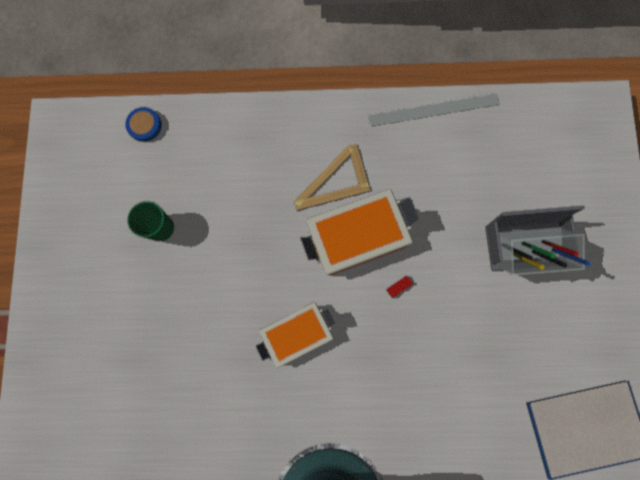

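View pics/s0.png

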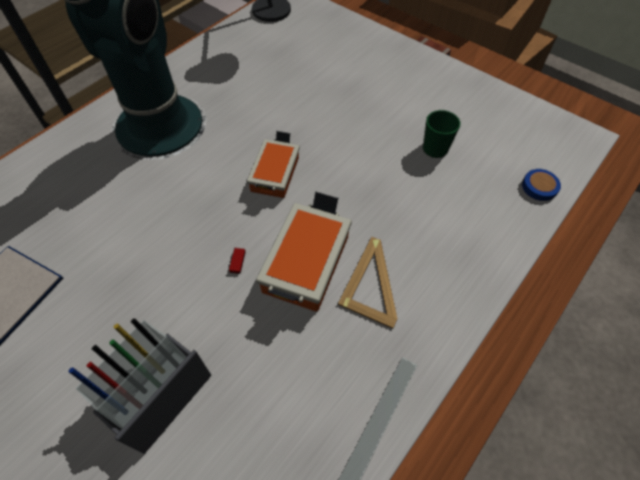

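The top view shows the large lunchbox with lid corners near (307,219), (391,192), (411,241), (330,273). Its left clip is at (309,247) and its right clip at (407,212). The small look-alike is at (297,334).

Run:
```python
from h import *
vv,uu=np.mgrid[175:290,285:435]; u=uu.ravel();v=vv.ravel()
P=world('top','t0',u,v)
z=P[:,2]
m=(z>.058)&(z<.075)
rgb=cv2.imread('pics/t0.png')[v,u].astype(int)
o=(rgb[:,2]-rgb[:,0]>80)&m
print(m.sum(),o.sum(),np.median(z[o]),z.max())
for k in (m,o):
    r=cv2.minAreaRect((P[k,:2]*1000).astype(np.float32)); print(r)
t=(z>.076)
dk=(rgb.max(1)<75)&(z>.045)
for nm,k in(('left',dk&(u<325)),('right',dk&(u>390))):
    print(nm,k.sum(),P[k].mean(0),P[k].min(0),P[k].max(0))
print(P[t][:12])
for q in [(150,220),(400,287),(329,157),(297,205),(365,188),(353,149),(505,215),(515,268)]: print(q,world('top','t0',q[0],q[1])[0].round(3))
```

```text
5803 3386 0.06742056912786043 1.0824456912767426
((544.6500854492188, -71.4752426147461), (126.87956237792969, 222.5602264404297), 19.232019424438477)
((545.1470336914062, -70.35285949707031), (94.5384292602539, 158.89239501953125), 19.029748916625977)
left 222 [0.5077986  0.03121779 0.07800393] [ 0.32397561 -0.03882169  0.04993403] [0.53432242 0.04759356 1.08244569]
right 327 [ 0.57903485 -0.17246911  0.07712713] [ 0.32397561 -0.19009351  0.05598556] [ 0.60437486 -0.03882169  1.08244569]
[[ 0.32397561 -0.03882169  1.08244569]
 [ 0.32397561 -0.03882169  1.08244569]
 [ 0.32397561 -0.03882169  1.08244569]
 [ 0.32397561 -0.03882169  1.08244569]
 [ 0.32397561 -0.03882169  1.08244569]
 [ 0.32397561 -0.03882169  1.08244569]
 [ 0.32397561 -0.03882169  1.08244569]
 [ 0.32397561 -0.03882169  1.08244569]
 [ 0.32397561 -0.03882169  1.08244569]
 [ 0.32397561 -0.03882169  1.08244569]
 [ 0.32397561 -0.03882169  1.08244569]
 [ 0.32397561 -0.03882169  1.08244569]]
(150, 220) [0.592 0.393 0.007]
(400, 287) [ 0.431 -0.156  0.015]
(329, 157) [ 0.73  -0.01   0.003]
(297, 205) [0.618 0.063 0.009]
(365, 188) [ 0.654 -0.089  0.006]
(353, 149) [ 0.748 -0.065  0.003]
(505, 215) [ 0.556 -0.353  0.125]
(515, 268) [ 0.461 -0.386  0.059]
```

Emit:
{"api": "carry_out", "payload": {"series": [[[0,0,0,0,0,0,-0.149],[0,0,0,0,0,0,-0.149],[0,0,0,0,0,0,-0.149],[0,0,0,0,0,0,-0.149],[0,0,0,0,0,0,-0.149],[0,0,0,0,0,0,-0.149],[0,0,0,0,0,0,-0.149],[0,0,0,0,0,0,-0.149]]], "newtons": 30}}

```text
clock: 0.9
position: [0.1687, -0.6274, 0.2497]
tcp_rot: [0.745, 0.667, 0.0, -0.0]
force: [-0.7, 0.0, 0.3]
grip_width: -0.002
grasp_force: 0.0
```

Emit:
{"api": "carry_out", "payload": {"series": [[[0,0,0,0,0,0,-0.149],[0,0,0,0,0,0,-0.149],[0,0,0,0,0,0,-0.149],[0,0,0,0,0,0,0]]]}}

```text
clock: 1.3
position: [0.1686, -0.6275, 0.2497]
tcp_rot: [0.581, 0.814, 0.0, -0.0]
force: [-0.1, 0.7, -0.3]
grip_width: 0.0
grasp_force: 0.0
```

```bash
cat >> h.py <<'E'
C=np.array([.545,-.0712,0]); B=R.from_euler('z',19.1,degrees=True)
def rep(target=None):
    s=telemetry.state(); T=R.from_quat(s['tcp_rot']); p=np.array(s['position'])
    print('t',s['clock'],'box',B.inv().apply(p-C).round(4),'rotv in tool to goal',(T.inv()*R.from_matrix(B.as_matrix()@np.array([[0,1,0],[1,0,0],[0,0,-1.]]))).as_rotvec().round(3),'F box',B.inv().apply(s['force']).round(2),'g',round(s['grip_width'],3))
    if target is not None: print('tool shift',T.inv().apply(C+B.apply(target)-p).round(4))
E
python3 -c "
from h import *
rep([0,.085,.2])"
```

```text
t 1.3 box [-0.5377 -0.4025  0.2497] rotv in tool to goal [ 0.    -0.001 -0.002] F box [ 0.13  0.65 -0.25] g 0.0
tool shift [0.4886 0.5366 0.0504]
```

Emit:
{"api": "carry_out", "payload": {"series": [[[0,0.0305,0.0335,0,0,0,0],[0,0.0305,0.0335,0,0,0,0],[0,0.0305,0.0335,0,0,0,0],[0,0.0305,0.0335,0,0,0,0],[0,0.0305,0.0335,0,0,0,0],[0,0.0305,0.0335,0,0,0,0],[0,0.0305,0.0335,0,0,0,0],[0,0.0305,0.0335,0,0,0,0]]]}}

```text
clock: 2.1
position: [0.3435, -0.3082, 0.2504]
tcp_rot: [0.583, 0.813, -0.0, 0.0]
force: [2.1, -0.4, 0.4]
grip_width: -0.001
grasp_force: 0.0
```

Emit:
{"api": "carry_out", "payload": {"series": [[[0,0.0305,0.0335,0,0,0,0],[0,0.0305,0.0335,0,0,0,0],[0,0.0305,0.0335,0,0,0,0],[0,0.0305,0.0335,0,0,0,0],[0,0.0305,0.0335,0,0,0,0],[0,0.0305,0.0335,0,0,0,0],[0,0.0305,0.0335,0,0,0,0],[0,0,0,0,0,0,0]]]}}

```text
clock: 2.9
position: [0.4973, -0.025, 0.2508]
tcp_rot: [0.579, 0.816, 0.002, -0.0]
force: [0.6, 0.8, 0.0]
grip_width: 0.001
grasp_force: 0.0
```

```bash
python3 -c "
from h import *
rep([0,.085,.15])
snap('wrist','w1');print(calibration('wrist'))"
```

```text
t 2.9 box [-0.0299  0.0592  0.2508] rotv in tool to goal [ 0.003 -0.003  0.004] F box [0.8  0.55 0.03] g 0.001
tool shift [0.0254 0.0297 0.1009]
{'fovy': 64.25768482152301, 'cx': 319.2945855799244, 'cy': 241.81236821363512, 'hand_eye': array([[-6.18734571e-04, -9.50481131e-01, -3.10781653e-01,
         8.14050795e-02],
       [ 9.99999797e-01, -6.35818572e-04, -4.63376437e-05,
         7.07216021e-04],
       [-1.53557691e-04, -3.10781619e-01,  9.50481332e-01,
        -1.23992455e-01],
       [ 0.00000000e+00,  0.00000000e+00,  0.00000000e+00,
         1.00000000e+00]])}
```

View pics/w1.png

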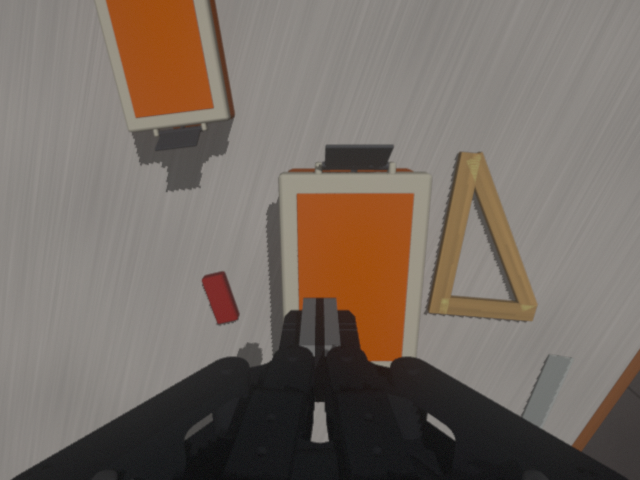

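The wrist view shows the left flap's top edge from (326,145) to (393,146) and its base near row 168. The lid's left-end corners are at (281,174) and (431,174), and the closed fingertips are at (320,300).

Run:
```python
from h import *
f=lambda q:B.inv().apply(world('wrist','w1',q[0],q[1])-C)[0].round(4)
for q in [(284,178),(427,178),(330,148),(360,148),(388,148),(360,155),(360,164),(281,300),(424,300),(320,303),(312,303),(330,310)]: print(q,f(q))
```

```text
(284, 178) [-0.0572  0.0942  0.0654]
(427, 178) [0.0582 0.0946 0.0662]
(330, 148) [-0.0211  0.1196  0.0892]
(360, 148) [0.0008 0.1196 0.0888]
(388, 148) [0.0216 0.1195 0.0871]
(360, 155) [0.002  0.1138 0.0797]
(360, 164) [0.0041 0.1051 0.0624]
(281, 300) [-0.0695 -0.0473  0.0004]
(424, 300) [ 0.0853 -0.0468  0.001 ]
(320, 303) [-0.029   0.0725  0.2421]
(312, 303) [-0.0321  0.0721  0.2414]
(330, 310) [-0.0252  0.0713  0.2455]
```

Emit:
{"api": "carry_out", "payload": {"series": [[[0,0.025,0.03,0,0,0,0],[0,0,0,0.04,0,0,0],[0,0,0,0.04,0,0,0],[0,0,0,0.04,0,0,0],[0,0,0,0.02,0,0,0],[0,0,0,0,0,0,0]]]}}

```text
clock: 3.55
position: [0.513, -0.0002, 0.1073]
tcp_rot: [0.583, 0.813, -0.002, -0.003]
force: [-0.2, 0.1, -0.6]
grip_width: 0.003
grasp_force: 0.0
```

Run:
```python
from h import *
rep([0,.088,.105])
snap('wrist','w2')
f=lambda q:B.inv().apply(world('wrist','w2',q[0],q[1])-C)[0].round(4)
for v in range(285,320,4):print(v,f((312,v)))
p=cv2.imread('pics/w2.png');cv2.imwrite('pics/w2c.png',cv2.resize(p[150:390,180:480],None,fx=2,fy=2))
```

```text
t 3.55 box [-0.007   0.0776  0.1073] rotv in tool to goal [-0.007 -0.002 -0.006] F box [-0.14  0.15 -0.59] g 0.003
tool shift [0.0104 0.007  0.0023]
285 [-0.01    0.0839  0.0667]
289 [-0.01    0.0819  0.0669]
293 [-0.01    0.0804  0.0681]
297 [-0.01    0.0787  0.0688]
301 [-0.0092  0.0898  0.0948]
305 [-0.0091  0.0904  0.0994]
309 [-0.009   0.0905  0.1029]
313 [-0.009   0.0902  0.1054]
317 [-0.0089  0.0904  0.1087]
```

View pics/w2c.png

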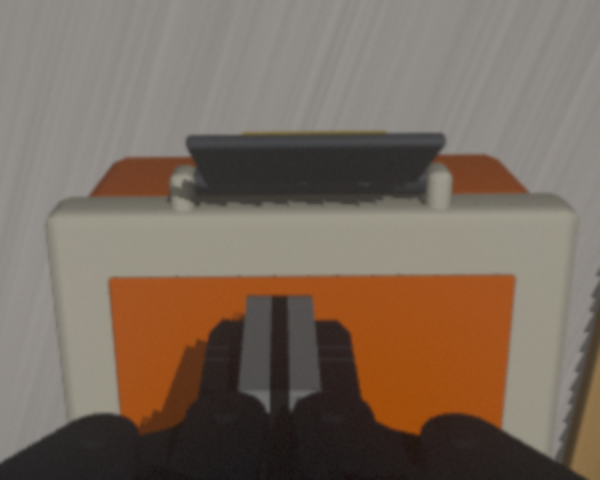

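The flap edge runs across the crop's row 135, centred over the lid. The closed fingers stand clear of it, with their tips about 20 mm above the lid.

Emit:
{"api": "carry_out", "payload": {"series": [[[0,0.01,0.007,0.002,0,0,0],[0,0.008,0,0.002,0,0,0],[0,0.005,0,0,0,0,0],[0,0,0,0,0,0,0],[0,0,0,0,0,0,0]]]}}

```text
clock: 4.1
position: [0.5149, 0.0258, 0.1067]
tcp_rot: [0.581, 0.814, 0.0, 0.0]
force: [-0.9, -0.0, -0.0]
grip_width: -0.003
grasp_force: 0.0
```

```bash
python3 -c "
from h import *
rep([0,.111,.098])"
```

```text
t 4.1 box [0.0033 0.1015 0.1067] rotv in tool to goal [ 0.001  0.001 -0.002] F box [-0.87  0.28 -0.04] g -0.003
tool shift [ 0.0095 -0.0033  0.0087]
```

Emit:
{"api": "carry_out", "payload": {"series": [[[0,-0.003,0,0.005,0,0,0],[0,0.004,0,0,0,0,0],[0,0.004,0,0.001,0,0,0],[0,0.004,0,0.003,0,0,0],[0,0,0,0,0,0,0]]]}}

```text
clock: 4.6
position: [0.5117, 0.0341, 0.097]
tcp_rot: [0.581, 0.814, -0.0, 0.0]
force: [0.0, -3.3, 2.6]
grip_width: -0.007
grasp_force: 1.5
```

```bash
python3 -c "
from h import *
rep([0,.1155,.092])"
```

```text
t 4.6 box [0.003  0.1104 0.097 ] rotv in tool to goal [-0.001  0.001 -0.002] F box [-1.06 -3.11  2.61] g -0.007
tool shift [ 0.0051 -0.003   0.005 ]
```

Emit:
{"api": "carry_out", "payload": {"series": [[[0,0.003,0,0.003,0,0,0],[0,0.002,0,0.003,0,0,0],[0,0.003,0,0.006,0,0,0],[0,0.002,0,0.007,0,0,0],[0,0.003,0,0.007,0,0,0],[0,0.002,0,0.006,0,0,0],[0,0,0,0.004,0,0,0],[0,0,0,0,0,0,0]]]}}

```text
clock: 5.4
position: [0.5064, 0.0488, 0.0604]
tcp_rot: [0.581, 0.814, -0.0, -0.001]
force: [-0.2, -0.1, -0.4]
grip_width: 0.002
grasp_force: 0.0
```

```bash
python3 -c "
from h import *
rep([0,.124,.25])"
```

```text
t 5.4 box [0.0028 0.126  0.0604] rotv in tool to goal [-0.001 -0.001 -0.002] F box [-0.24 -0.   -0.44] g 0.002
tool shift [-0.0018 -0.003  -0.1896]
```

Emit:
{"api": "carry_out", "payload": {"series": [[[0,0.005,0,-0.03,0,0,0],[0,0,0,-0.045,0,0,0],[0,-0.04,0,-0.02,0,0,0],[0,-0.045,-0.001,0,0,0,0],[0,-0.045,-0.001,0,0,0,0],[0,-0.04,-0.001,0,0,0,0],[0,-0.03,0,0,0,0,0],[0,0,0,0,0,0,0]]]}}

```text
clock: 6.2
position: [0.5682, -0.143, 0.156]
tcp_rot: [0.584, 0.812, -0.001, 0.001]
force: [0.2, -0.6, -0.4]
grip_width: -0.003
grasp_force: 0.0
```

Run:
```python
from h import *
rep([0,-.085,.105])
snap('scene','s2');p,_=snap('top','t2')
s=cv2.imread('pics/s2.png')
cv2.imwrite('pics/c2.png',np.hstack([cv2.resize(p[170:290,280:430],None,fx=2.6,fy=2.6),cv2.resize(s[180:300,230:380],None,fx=2.6,fy=2.6)]))
```

```text
t 6.2 box [-0.0015 -0.0754  0.156 ] rotv in tool to goal [ 0.     0.002 -0.011] F box [-0.02 -0.61 -0.4 ] g -0.003
tool shift [-0.0095  0.0016  0.051 ]
```

View pics/c2.png

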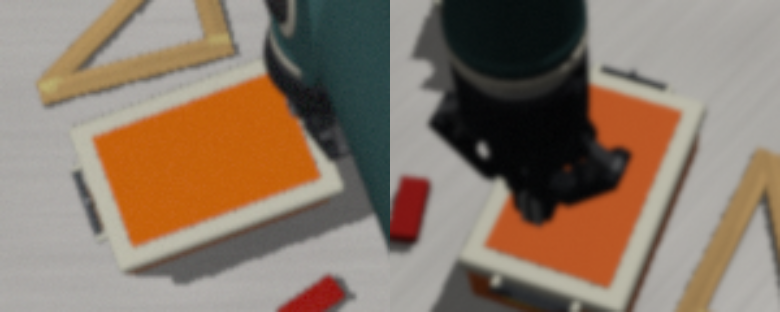

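The left clip now hangs flat against its end: a thin strip at crop (88,200). The lid corner is unmoved. Next is the right clip.

Emit:
{"api": "carry_out", "payload": {"series": [[[0,-0.008,0.001,0.03,0,0,-0.01],[0,0,0,0.021,0,0,0],[0,0,0,0,0,0,0]]]}}

```text
clock: 6.6
position: [0.5689, -0.1423, 0.1028]
tcp_rot: [0.576, 0.817, -0.001, -0.003]
force: [-0.2, 0.6, -0.3]
grip_width: 0.001
grasp_force: 0.0
```

```bash
python3 -c "
from h import *
rep([0,-.098,.103])"
```

```text
t 6.6 box [-0.0007 -0.075   0.1028] rotv in tool to goal [-0.004 -0.004  0.01 ] F box [-0.02  0.64 -0.29] g 0.001
tool shift [-0.023   0.0005 -0.0003]
```

Emit:
{"api": "carry_out", "payload": {"series": [[[0,-0.008,0,0,0,0,0.008],[0,-0.007,0,0,0,0,0],[0,0,0,0,0,0,0]]]}}

```text
clock: 6.9
position: [0.5772, -0.16, 0.1066]
tcp_rot: [0.581, 0.814, 0.0, 0.001]
force: [-0.3, -0.4, 1.1]
grip_width: -0.001
grasp_force: 0.0
```

```bash
python3 -c "
from h import *
rep([0,-.102,.103])"
```

```text
t 6.9 box [ 0.0013 -0.0944  0.1066] rotv in tool to goal [ 0.002  0.002 -0.002] F box [-0.45 -0.24  1.05] g -0.001
tool shift [-0.0076 -0.0013  0.0036]
```

Mirror the first push.

Emit:
{"api": "carry_out", "payload": {"series": [[[0,-0.004,0,0.004,0,0,0],[0,-0.004,0,0,0,0,0],[0,-0.004,0,0.001,0,0,0],[0,-0.004,0,0.003,0,0,0],[0,0,0,0,0,0,0]]]}}

```text
clock: 7.4
position: [0.5813, -0.1736, 0.0969]
tcp_rot: [0.58, 0.814, 0.0, -0.0]
force: [-1.5, 0.8, 1.7]
grip_width: 0.001
grasp_force: 1.5
```

```bash
python3 -c "
from h import *
rep([0,-.1155,.092])"
```

```text
t 7.4 box [ 0.0008 -0.1086  0.0969] rotv in tool to goal [-0.    -0.001 -0.001] F box [-1.15  1.21  1.74] g 0.001
tool shift [-0.0069 -0.0008  0.0049]
```

Emit:
{"api": "carry_out", "payload": {"series": [[[0,-0.004,0,0.003,0,0,0],[0,-0.003,0,0.003,0,0,0],[0,-0.003,0,0.006,0,0,0],[0,-0.003,0,0.007,0,0,0],[0,-0.003,0,0.007,0,0,0],[0,-0.002,0,0.006,0,0,0],[0,0,0,0.004,0,0,0],[0,0,0,0,0,0,0]]]}}

```text
clock: 8.2
position: [0.5866, -0.1908, 0.0603]
tcp_rot: [0.58, 0.814, -0.0, -0.001]
force: [-1.1, 0.3, -0.2]
grip_width: 0.004
grasp_force: 0.0
```

```bash
python3 -c "
from h import *
rep()"
```

```text
t 8.2 box [ 0.0002 -0.1267  0.0603] rotv in tool to goal [-0.001 -0.001 -0.001] F box [-0.92  0.67 -0.21] g 0.004
```

Emit:
{"api": "carry_out", "payload": {"series": [[[0,-0.005,0,-0.03,0,0,0],[0,0,0,-0.045,0,0,0],[0,0,0,-0.045,0,0,0],[0,0,0,-0.045,0,0,0],[0,-0.03,-0.035,-0.015,0,0,0],[0,-0.03,-0.035,0,0,0,0],[0,-0.03,-0.035,0,0,0,0],[0,-0.03,-0.035,0,0,0,0]]]}}

```text
clock: 9.0
position: [0.4947, -0.3559, 0.242]
tcp_rot: [0.58, 0.815, -0.0, 0.001]
force: [0.3, -0.5, 0.7]
grip_width: -0.003
grasp_force: 0.0
```

Emit:
{"api": "carry_out", "payload": {"series": [[[0,-0.03,-0.035,0,0,0,0],[0,-0.03,-0.035,0,0,0,0],[0,-0.03,-0.035,0,0,0,0],[0,0,0,0,0,0,0]]]}}

```text
clock: 9.4
position: [0.4199, -0.4815, 0.2407]
tcp_rot: [0.585, 0.811, -0.002, -0.0]
force: [0.2, 0.0, -0.9]
grip_width: -0.002
grasp_force: 0.0
```

Run:
```python
from h import *
rep()
snap('scene','s3');p,_=snap('top','t3')
s=cv2.imread('pics/s3.png')
cv2.imwrite('pics/c3.png',np.hstack([cv2.resize(p[140:300,280:430],None,fx=2.6,fy=2.6),cv2.resize(s[180:340,230:380],None,fx=2.6,fy=2.6)]))
vv,uu=np.mgrid[175:290,285:435]; u=uu.ravel();v=vv.ravel()
P=world('top','t3',u,v);rgb=p[v,u].astype(int)
o=(rgb[:,2]-rgb[:,0]>80)&(abs(P[:,2]-.067)<.008)
print(cv2.minAreaRect((P[o,:2]*1000).astype(np.float32)))
```

```text
t 9.4 box [-0.2525 -0.3468  0.2407] rotv in tool to goal [-0.004  0.002 -0.012] F box [ 0.18 -0.04 -0.93] g -0.002
((545.387451171875, -70.3543701171875), (95.22760772705078, 158.68081665039062), 19.342622756958008)
```

View pics/c3.png

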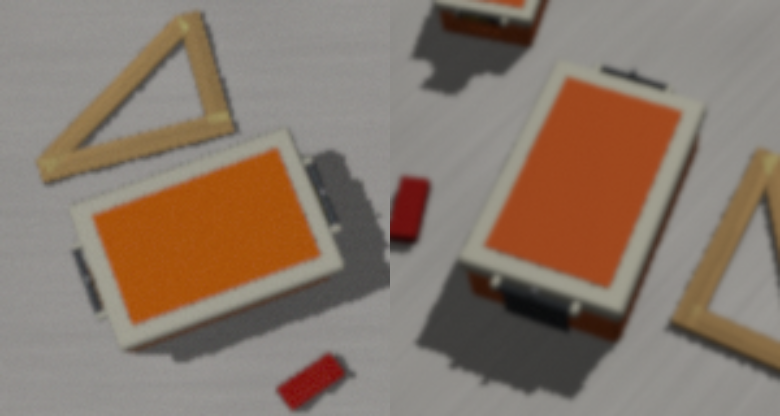

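Both clips hang flat: the left at crop (88,280) and the right at (322,195), also seen hanging at (540,305). The box hasn't moved.

```bash
python3 -c "
from h import *
print(workorder.finish_job())"
```

```text
the job is handed in; nothing more can be done
None
```

Both clips of the large orange lunchbox are snapped shut, the box moved by less than 1 mm, the bystanders were left alone, and the job was handed in at about 9.5 s.

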